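Nudge a plate onto a drilling fixture's dowels and swing the clamp over it

ROBOT

A 7-joint arm with a two-finger parallel gripper is mounted at the origin on a cart in front of the work surface, level with it; the furniture and walls round the work are solid. World frame = base frame: x ahead of the robot, y to its left, z up, the work surface at z = 0. Lengths are in mm, angles in rad, forces in N, time in s.
With the tool pointing down it reaches from about 425 to 950 mm from the base axis. Payload 4.7 kg.
Tool frame: the origin (TCP) lies at the very end of the fingers, on their centre line; the grasp point (between the pads) lies 19 mm behind it; z points along the fingers, y is the line along which they close (so a half turn about z gives the same grasp; the last joint's range is limited). The gripper opens to 87 mm and grips with 3 to 60 N. Pads are 19 mm wide; open, the fingers measure 117 mm over their backs; the gripper's body (75 mm by 190 mm) begins 51 mm behind the grasp point.
Start: joints at [1.287, 0.469, -0.049, 1.532, 0.024, 1.141, -0.082], TCP at [170.182, -653.213, 222.573] pointing down, gripper open.
Joint ranges: [-2.59, 2.59], [-0.33, 1.99], [-1.39, 1.29], [0.1, 2.45], [-1.04, 4.18], [0.21, 1.99], [-2.66, 2.66]. Speed limits (rad/s): [2.57, 2.57, 3.14, 3.14, 3.14, 3.14, 3.14].

INTERFACE

Orientations are given as a rotation vector (axis times angle).
In Python, from bench import manip, eyes gives the robot as it stands.
- The arm moves only by the tool move_arm, never from a script. Its argument "increments" is a list of rows, each a list of 7 numbers: the closure, from 0 (fully open) to 1 (shut), then the shift along the tool's x, y, z in cm, then the turn, a rotation vector about the tool's x, y, z in rad. In form: [[gripper, tx, ty, tz, rx, ry, rz], ...]. A call has 1 to 5 rows; each row is the pose to reach, as a shift and turn from the pose commanded when the call began, along the tool's axes at that moment; what a row does not reach only later rows make up. A row lasts 1/10 s, in which the tool goes at most 50 mm and 8.59 degrees, less where a joint would pass 70% of its speed; a pose out of reach is approached as far as the arm can. A call with a gripper value outside its range is refused whole. The fingers move at their own pace and stop on an object; "newtons" is the grip in N (left out, the last holds). Time passes only in rows, so rows that repeat a pose let the fingers close. It gives the time, the measured TCP pose, the force, the opening and the grip force at its end, in the units of the state.
- manip.read_state(): the state, without advancing time (a new reading comes with each control period).
- eyes.capture(name): name is "side" or "top"; returns a dict with "img" (384x512x3 uint8, red, green, blue), "fovy" (degrees; the focal length in pixels is half the picture's height over the tangent of half this angle, whatever the lens; pixels are square), "cx", "cy" (the principal point, pixels), "xyz" and "attitude" of the camera in the world. Camera axes: x right, y up, looking along -z (the intrinsics and any distortion apply to the point x, -y, -z); pixel columns grow to the right and rows downward; lengths in mm; the calibration is good to about 2 mm. A picture is of the moment at which its call begins. There is no depth.
- manip.hand_in(): hands the job in; it is judged then, once.
The state is a dict: "time": time; "q": joint angles; "qd": joint speeds; "effort": joint torques, N m; "eef_pos": TCP position; "orientation": TCP orientation; "contact_force": force on the tool from outside, world axes, zero at the start; "moment": the same for the moment, N m; "grip_width": finger opening in mm; "grasp_force": force on a finger pad.
Only numpy, scipy, OpenCV 4.12 (cv2) and the standard library are available. Lean on these libraries where they do the work, as an engineer would, in place of code of your own. Each camera call takes 0.05 s, during which the arm holds its last target. There are 200 camera calls.

TASK

The aluminium plate lies crooked on the drilling fixture, riding on top of the two locating pins. Nudge it sideways with the fingertips (the back rail helps to square it) until its two holes drop over the pins and it lies flat on the base; then push the red knob to swing the clamp fully round over the plate, as far as it goes. Do not lift the plate, and leave the oil bottle, the wood block and the bolt beside the fixture where they are.

Things in the scene. Friction and masses are not known exactly. Their poses are not given: they have to be found in the camera images.
- fixture: Fixed drilling fixture: dark steel base 160 x 190 x 15 mm, open at the front and both sides. Origin on the bench, under the nest; x points from the front (robot side) to the back rail, y to the left along the rail, z up. The base reaches from -83 to +77 mm in x and -95 to +95 mm in y; its flat top is 15 mm above the bench.
- nest (a point): Point on the base's top (15 mm above the bench) above the fixture's origin, axes as the fixture: where the seated plate's origin belongs.
- pin_left (a point): Tip of the left locating pin, at the fixture's x = +20, y = +42 mm; the right one is alike at y = -42. Each is 10 mm across and stands 7 mm above the base, the upper 5 mm tapering to 4 mm across. A hole within 3 mm of its pin's axis lets the plate drop by its own weight.
- rail_face (a point): Middle of the back rail's front face, at the fixture's x = +46 mm, level with the base's top. The rail is 14 mm high, in two halves, from 20 to 54 mm left and right of here. It is a guide: a seated plate stands 1 mm in front of it.
- plate: Loose aluminium plate, 90 (x) x 120 (y) x 10 mm, about 0.3 kg; origin at the centre of its underside. It starts up to 24 mm out of place in y, 12 to 20 mm too far forward and up to 5 degrees turned, its far part on the pin tips, its front edge on the base, tilted 5 degrees. Sliding takes a few N. Seated: axes parallel to the fixture's, top 10 mm above the base, 1 mm of play.
- round_hole (a point): Underside of the plate's round locating hole, 11.5 mm across, at the plate's x = +20, y = +42 mm; it belongs on the left pin.
- slot_hole (a point): Underside of the plate's locating slot, 11.5 mm in x by 14 mm in y, at the plate's x = +20, y = -42 mm; it belongs on the right pin. One hole may catch before the other: nudge the front edge of the hanging side towards the rail, or press that side lightly down, until the plate lies flat.
- clamp (a joint): Angle of the blue swing clamp, rad: 0 parked along the back, pointing to the fixture's -y; grows clockwise seen from above to its stop at 1.571, pointing to the fixture's -x over the plate. Starts at 0 to 0.3, stays where left, turns with 1 N at the knob. A pad under its end clears a seated plate by 1.5 mm; a plate riding on the pins blocks it.
- clamp_pivot (a point): On the clamp's axis at the underside of its arm, 30 mm above the bench, at the fixture's x = +62, y = 0 mm. The arm is 7 mm thick and 14 mm wide.
- clamp_knob (a point): Middle of the clamp's red knob, 51 mm from the pivot axis, 55 mm above the bench. The knob is an upright round grip, 12 mm across at its foot, 17 mm at its head, from 38 to 68 mm above the bench.
- oil_bottle: Small brown oil bottle with a green cap, 48 x 49 x 80 mm, standing behind the fixture on the left; origin at the centre of its foot. Leave it.
- wood_block: Pale wooden block 45 x 75 x 28 mm, lying left of the fixture; origin at the centre of its underside. Leave it.
- bolt: Steel M8 bolt standing on its head, 13 x 15 x 40 mm, right of the fixture; origin at the centre of its underside. Leave it.

How it is judged:
By the outcome, as a careful person would: the job done as asked, in the order asked, and still so for the second after the job is handed in, with the robot touching nothing.
It also fails if it takes over 64 s, if anything falls off the work surface, if the arm or the gripper's body presses on something with over 40 N, if the wrist force passes 120 N, or if a joint passes its speed limit or range.

## Working session

There is one attempt and no reset: what is moved stays moved. The work goes in short steps, Python scripts to look and compute and a tool call to move; the robot and the scene stay as the last step left them, time stands still between calls to the robot, and variables do not carry over. Pictures are saved under pics/ and viewed, at most 10 in all, crops included, and the job is handed in when it is done.

Besides the shell and the picture viewer there is one more tool, called after ">>>" in YAML: its name, and indented under it one key for each argument. move_arm: Moves the arm, as the interface text tells. Its arguments: {"type":"object","properties":{"increments":{"type":"array"},"newtons":{"type":"number"}},"required":["increments"]}

```bash
mkdir -p pics
cat > h.py <<'E'
import numpy as np, cv2
from scipy.spatial.transform import Rotation as R
from bench import manip, eyes
def cap(n,f=None):
    c=eyes.capture(n)
    if f: cv2.imwrite(f,c["img"][:,:,::-1])
    return c
E
python3 - <<'E'
from h import *
for n in("top","side"):
    c=cap(n,f"pics/{n}0.png"); print({k:v for k,v in c.items() if k!="img"})
s=manip.read_state(); print(s)
E
ls
```

```text
{'fovy': 43.55593850401401, 'cx': 247.98045924437093, 'cy': 191.03433690997, 'xyz': array([ 462.73562018,  100.99937029, 1024.52084951]), 'attitude': array([ 0.13442547, -0.11057525, -1.54686334])}
{'fovy': 52.41999659236902, 'cx': 248.25473774114636, 'cy': 191.6838786764768, 'xyz': array([ 287.60754071, -553.96516919,  492.04500486]), 'attitude': array([ 1.00715913, -0.23060212, -0.35719096])}
{'time': 0.1, 'q': array([ 1.28709914,  0.46937097, -0.0485946 ,  1.53353949,  0.02407434,
        1.14099207, -0.08228554]), 'qd': array([-0.00048664, -0.00096923, -0.00055289, -0.00287324, -0.00106985,
       -0.00067311,  0.00015329]), 'effort': array([ 5.74593869e-04, -5.09172106e+01, -8.11225595e-02, -2.36828560e+01,
       -6.14718860e-02,  3.44869005e-02,  3.35134962e-05]), 'eef_pos': array([ 170.02267743, -652.69759577,  221.6123022 ]), 'orientation': array([-3.11443312e+00, -3.98985183e-01,  3.99105863e-04]), 'contact_force': array([ 0.04410815, -0.29731181, -0.6175499 ]), 'moment': array([0.02206398, 0.03720346, 0.00935823]), 'grasp_force': 0.0, 'grip_width': 87.31447150858135}
h.py
pics
```

View pics/top0.png

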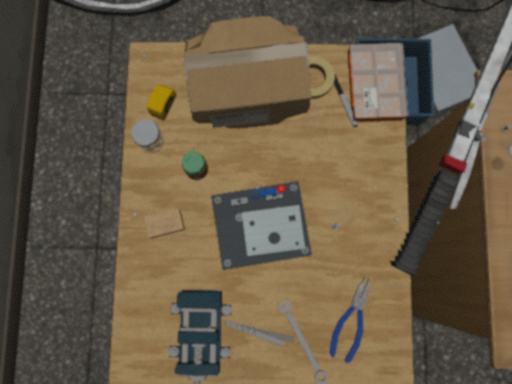

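View pics/side0.png

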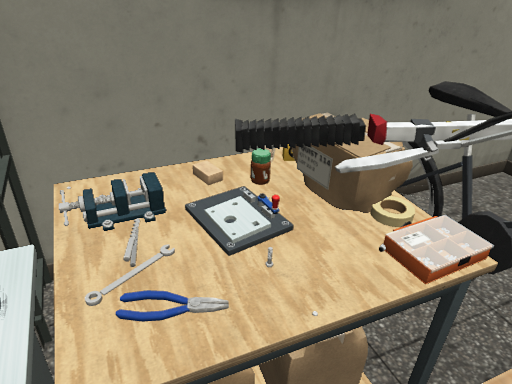

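```bash
cat >> h.py <<'E'
def ray(c,uv):
    f=c["img"].shape[0]/2/np.tan(np.radians(c["fovy"])/2)
    uv=np.atleast_2d(uv).astype(float)
    d=np.c_[(uv[:,0]-c["cx"])/f,-(uv[:,1]-c["cy"])/f,-np.ones(len(uv))]
    return R.from_rotvec(c["attitude"]).apply(d)
def onz(c,uv,z):
    d=ray(c,uv); z=np.broadcast_to(z,len(d)); return (c["xyz"]+d*((z-c["xyz"][2])/d[:,2])[:,None])
def proj(c,p):
    f=c["img"].shape[0]/2/np.tan(np.radians(c["fovy"])/2)
    q=R.from_rotvec(c["attitude"]).inv().apply(np.atleast_2d(p)-c["xyz"])
    return np.c_[c["cx"]-f*q[:,0]/q[:,2],c["cy"]+f*q[:,1]/q[:,2]]
def quad(m,hull=True):
    cs,_=cv2.findContours(m.astype(np.uint8),cv2.RETR_EXTERNAL,cv2.CHAIN_APPROX_NONE)
    k=max(cs,key=cv2.contourArea); h=cv2.convexHull(k)
    for e in np.arange(2,30,.5):
        a=cv2.approxPolyDP(h,e,True)[:,0].astype(float)
        if len(a)==4: break
    # refine: fit a line to contour points near each edge (middle 70%)
    P=h[:,0].astype(float) if 0 else k[:,0].astype(float); L=[]
    for i in range(4):
        p,q=a[i],a[(i+1)%4]; t=(q-p)/np.linalg.norm(q-p); n=np.array([-t[1],t[0]])
        s=(P-p)@t/np.linalg.norm(q-p); w=P[(abs((P-p)@n)<2.5)&(s>.12)&(s<.88)]
        vx,vy,x,y=cv2.fitLine(w.astype(np.float32),cv2.DIST_HUBER,0,.01,.01).ravel(); L.append(np.cross([x,y,1],[x+vx,y+vy,1]))
    o=[]
    for i in range(4):
        x=np.cross(L[i-1],L[i]); o.append(x[:2]/x[2])
    return np.array(o)
E
python3 - <<'E'
from h import *
T=cap("top"); S=cap("side")
for c,n,b in((T,"top",(195,165,135,115)),(S,"side",(175,175,130,100))):
    x,y,w,h=b; im=c["img"][y:y+h,x:x+w]
    cv2.imwrite(f"pics/{n}c.png",cv2.resize(im,None,fx=5.5,fy=5,interpolation=cv2.INTER_CUBIC)[:,:800,::-1])
    hsv=cv2.cvtColor(im,cv2.COLOR_RGB2HSV); H,s,v=[hsv[...,i].astype(int) for i in range(3)]
    plate=(v>140)&(s<60); wood=(H>5)&(H<28)&(s>60)&(v>90)
    base=cv2.morphologyEx((~wood).astype(np.uint8),cv2.MORPH_OPEN,np.ones((7,7)))
    plate=cv2.morphologyEx(plate.astype(np.uint8),cv2.MORPH_OPEN,np.ones((5,5)))
    r=(s>150)&((H<8)|(H>172))&(v>90); ys,xs=np.nonzero(r)
    qb=quad(base)+[x,y]; qp=quad(plate)+[x,y]
    print(n,"base",qb.round(1).tolist(),"plate",qp.round(1).tolist(),"red",len(xs),xs.mean()+x,ys.mean()+y)
    print(onz(c,qb,15).round(1).tolist()); print(onz(c,qp,29).round(1).tolist()); print(onz(c,[xs.mean()+x,ys.mean()+y],58).round(1))
    for q in(qb,): 
        P=onz(c,q,15); print(np.linalg.norm(P-np.roll(P,-1,0),axis=1).round(1),P.mean(0).round(1))
    P=onz(c,qp,25); print(np.linalg.norm(P-np.roll(P,-1,0),axis=1).round(1),P.mean(0).round(1))
E
```

```text
top base [[297.1, 181.8], [310.5, 253.9], [222.9, 268.9], [211.4, 195.6]] plate [[297.6, 206.1], [294.3, 248.7], [248.0, 251.4], [242.6, 213.4]] red 51 280.6862745098039 188.2156862745098
[[643.7, 13.8, 15.0], [492.0, -14.9, 15.0], [457.3, 166.8, 15.0], [610.5, 195.7, 15.0]]
[[589.9, 13.9, 29.0], [501.5, 20.0, 29.0], [493.9, 115.1, 29.0], [572.3, 128.0, 29.0]]
[[622.1  50.9  58. ]]
[154.3 184.9 156.  184.8] [550.9  90.3  15. ]
[ 88.9  95.8  79.7 115.9] [539.7  69.1  25. ]Traceback (most recent call last):
  File "<stdin>", line 11, in <module>
  File "h.py", line 30, in quad
    vx,vy,x,y=cv2.fitLine(w.astype(np.float32),cv2.DIST_HUBER,0,.01,.01).ravel(); L.append(np.cross([x,y,1],[x+vx,y+vy,1]))
              ~~~~~~~~~~~^^^^^^^^^^^^^^^^^^^^^^^^^^^^^^^^^^^^^^^^^^^^^^^
cv2.error: OpenCV(4.12.0) /io/opencv/modules/imgproc/src/linefit.cpp:50: error: (-215:Assertion failed) count > 0 in function 'fitLine2D_wods'
```

View pics/topc.png

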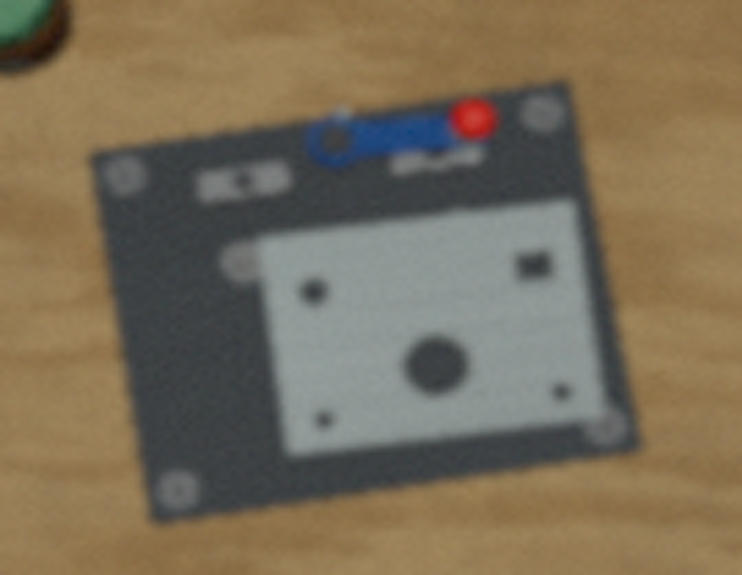

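View pics/sidec.png

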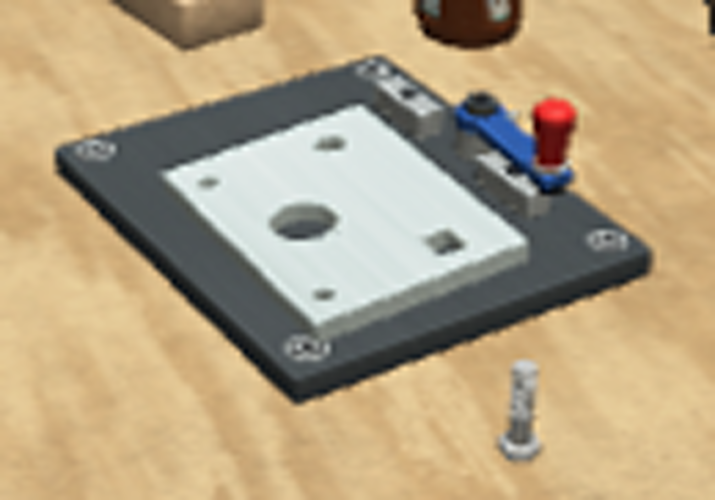

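The top crop shows the base corners at (93,155), (565,83), (640,448), (152,520). The plate corners are at (260,238), (577,200), (603,415), (288,455), the round hole at (314,292), the slot at (534,266), and the knob at (472,118). The plate is shifted forward and to the right, and the clamp is nearly parked.

```bash
cat >> h.py <<'E'
def crop2px(p): p=np.array(p,float); return np.c_[195+(p[:,0]+.5)/5.5-.5,165+(p[:,1]+.5)/5-.5]
BASE=np.array([[77,95],[77,-95],[-83,-95],[-83,95]],float)
E
python3 - <<'E'
from h import *
T=cap("top")
B=onz(T,crop2px([(93,155),(565,83),(640,448),(152,520)]),15)[:,:2]
A,_=cv2.estimateAffinePartial2D(BASE.astype(np.float32),B.astype(np.float32))
sc=np.hypot(A[0,0],A[1,0]); yaw=np.arctan2(A[1,0],A[0,0]); print("scale",sc,"yaw",yaw,"org",A[:,2]); 
Rm=A[:,:2]/sc
org=B.mean(0)-Rm@BASE.mean(0)
print("org",org, "resid",(((B-org)@Rm)-BASE).round(1).tolist())
def fx(uv,z): return ((onz(T,crop2px(uv),z)[:,:2]-org)@Rm).round(1)
print("plate FL FR NR NL",fx([(260,238),(577,200),(603,415),(288,455)],[33,33,25,25]).tolist())
print("holes",fx([(314,292),(534,266)],[31,31]).tolist(),"knob",fx([(472,118)],[68]),"pivot",fx([(335,140)],[37]))
print("rails",fx([(243,182),(435,160)],[29,29]))
np.savez("fix.npz",org=org,Rm=Rm,yaw=yaw)
import math
s=manip.read_state(); print(R.from_rotvec(s["orientation"]).as_matrix().round(3))
E
```

```text
scale 0.9767811109819081 yaw 0.18349419624664032 org [554.0607603   90.85802431]
org [554.12926009  90.87073358] resid [[-2.5, -2.4], [-1.7, 2.3], [1.8, 1.7], [2.4, -1.5]]
plate FL FR NR NL [[26.9, 34.4], [23.0, -86.3], [-65.7, -80.9], [-62.7, 38.4]]
holes [[1.6, 17.9], [-1.2, -65.7]] knob [[ 58.2 -50.3]] pivot [[62.2 -0.2]]
rails [[ 51.6  37. ]
 [ 48.9 -36.5]]
[[ 0.968  0.252 -0.   ]
 [ 0.252 -0.968  0.001]
 [ 0.    -0.001 -1.   ]]
```

Run:
```python
from h import *
T=cap("top");S=cap("side")
F=np.load("fix.npz");org,Rm=F["org"],F["Rm"]
def tri(u,v):
    a,b=ray(T,u)[0],ray(S,v)[0]; M=np.c_[a,-b]; t=np.linalg.lstsq(M,S["xyz"]-T["xyz"],rcond=None)[0]
    p,q=T["xyz"]+t[0]*a,S["xyz"]+t[1]*b; return ((p+q)/2).round(),np.linalg.norm(p-q).round()
print("grip end",tri((405,265),(238,135)),"red",tri((455,163),(376,128)))
print("tcp px",proj(T,[170,-653,222]),proj(S,[170,-653,222]))
for n,u,v in(("bolt",(336,226),(269,258)),("bottle cap",(194,162),(261,155))):
    p,e=tri(u,v); print(n,p,e,"fix",((p[:2]-org)@Rm).round())
print("block fix",((onz(T,[(164,223)],28)[:,:2]-org)@Rm).round())
yaw=F["yaw"]
for n,p in(("side pre",(-20,-108)),("front pre",(-90,0))): print(n,(org+Rm@np.array(p)).round(1))
print("fix axes",Rm.round(4).tolist())
```

```text
grip end (array([ 468., -123.,  295.]), np.float64(6.0)) red (array([ 623., -197.,  312.]), np.float64(3.0))
tcp px [[744.19668827 471.5359128 ]] [[-1141.5244592   5724.93692785]]
bolt [551. -68.  17.] 0.0 fix [ -32. -156.]
bottle cap [670. 228.  73.] 1.0 fix [139. 114.]
block fix [[ 32. 198.]]
side pre [554.2 -19. ]
front pre [465.6  74.4]
fix axes [[0.9832, -0.1825], [0.1825, 0.9832]]
```

>>> move_arm:
  increments:
    - [0,0,0,-5,0,0,0]
    - [0,0,0,-10,0,0,0]
    - [0,0,0,-15,0,0,0]
    - [0,0,0,-20,0,0,0]
    - [0,0,0,-20,0,0,0]

```text
time: 0.85
eef_pos: [170.9, -655.4, 431.8]
orientation: [3.101, 0.397, 0.005]
contact_force: [0.7, -0.9, 1.0]
grip_width: 87.0
grasp_force: 0.0
```

>>> move_arm:
  increments:
    - [0,3.9,-2.9,0,0,0,0]
    - [0,7.8,-5.8,0,0,0,0]
    - [0,11.7,-8.7,0,0,0,0]
    - [0,15.6,-11.6,0,0,0,0]
    - [0,19.5,-14.5,0,0,0,0]

```text
time: 1.35
eef_pos: [323.2, -461.9, 422.2]
orientation: [-3.116, -0.399, 0.0]
contact_force: [0.6, -0.9, -0.4]
grip_width: 86.7
grasp_force: 0.0
```

>>> move_arm:
  increments:
    - [0,2.86,-4,0,0,0,0]
    - [0,5.7,-8,0,0,0,0]
    - [0,8.6,-12,0,0,0,0]
    - [0,11.4,-16,0,0,0,0]
    - [0,14.3,-20,0,0,0,0]

```text
time: 1.85
eef_pos: [410.4, -232.1, 422.3]
orientation: [3.116, 0.399, -0.0]
contact_force: [1.2, 0.4, -0.2]
grip_width: 86.9
grasp_force: 0.0
```

>>> move_arm:
  increments:
    - [0,2.86,-4,0,0,0,-0.14]
    - [0,5.7,-8,0,0,0,-0.28]
    - [0,8.6,-12,0,0,0,-0.42]
    - [0,11.4,-16,0,0,0,-0.56]
    - [0,14.3,-20,0,0,0,-0.7]

```text
time: 2.35
eef_pos: [498.3, -2.7, 422.4]
orientation: [2.786, 1.451, 0.0]
contact_force: [-0.0, 0.1, -1.1]
grip_width: 86.8
grasp_force: 0.0
```

```bash
cat >> h.py <<'E'
F=np.load("fix.npz");ORG,RM,YAW=F["org"],F["Rm"],float(F["yaw"])
def st():
    s=manip.read_state(); M=R.from_rotvec(s["orientation"]).as_matrix(); p=s["eef_pos"]
    print("t",s["time"],"fix",((p[:2]-ORG)@RM).round(1),"z",p[2].round(1),"yawrel",round(np.arctan2(M[1,0],M[0,0])-YAW,3),"tilt",M[:2,2].round(3),"F(fix)",(s["contact_force"][:2]@RM).round(1),s["contact_force"][2].round(1),"q",s["q"].round(2))
    return s,M
def to(fx,fy,z,yaw=None):
    s,M=st(); w=np.r_[ORG+RM@np.array([fx,fy]),z]-s["eef_pos"]
    print("tool cm",(M.T@w/10).round(2), "rz",None if yaw is None else round(-(yaw+YAW-np.arctan2(M[1,0],M[0,0])),3))
E
python3 -c "
from h import *
to(-20,-108,100,np.pi/2)"
```

```text
t 2.35 fix [-72.  -81.8] z 422.4 yawrel 0.777 tilt [ 0.    -0.001] F(fix) [-0.   0.1] -1.1 q [ 0.48  0.1  -0.61  1.6   0.06  1.46 -0.74]
tool cm [ 1.88  5.48 32.25] rz -0.794
```

>>> move_arm:
  increments:
    - [0.4,0.4,1.1,3,0,0,-0.14]
    - [0.4,0.8,2.2,7,0,0,-0.28]
    - [0.4,1.1,3.3,11,0,0,-0.42]
    - [0.4,1.5,4.4,15.5,0,0,-0.56]
    - [0.4,1.9,5.5,20,0,0,-0.7]

```text
time: 2.85
eef_pos: [554.3, -21.0, 220.8]
orientation: [2.119, 2.318, 0.0]
contact_force: [0.3, -1.0, -0.1]
grip_width: 56.8
grasp_force: 0.0
```

```bash
python3 -c "
from h import *
to(-20,-108,30,np.pi/2)"
```

```text
t 2.85 fix [ -20.3 -110.1] z 220.8 yawrel 1.477 tilt [ 0.001 -0.   ] F(fix) [ 0.2 -1. ] -0.1 q [ 0.49  0.35 -0.67  1.8   0.24  1.08 -0.17]
tool cm [ 2.200e-01 -1.000e-02  1.908e+01] rz -0.094
```

>>> move_arm:
  increments:
    - [0.4,0.2,0,5,0,0,-0.09]
    - [0.4,0.2,0,10,0,0,-0.09]
    - [0.4,0.2,0,15,0,0,-0.09]
    - [0.4,0.2,0,19,0,0,-0.09]
    - [0.4,0.2,0,20,0,0,-0.09]

```text
time: 3.35
eef_pos: [550.2, -19.2, 18.1]
orientation: [-2.015, -2.401, 0.009]
contact_force: [-0.7, 0.2, 0.9]
grip_width: 52.4
grasp_force: 0.0
```

```bash
python3 -c "
from h import *
to(-20,-96,19,np.pi/2)
S=cap('side');x,y,w,h=150,100,200,170
cv2.imwrite('pics/s1.png',cv2.resize(S['img'][y:y+h,x:x+w],None,fx=3.5,fy=3.5,interpolation=cv2.INTER_CUBIC)[:,:,::-1])"
```

```text
t 3.35 fix [ -24.  -107.5] z 18.1 yawrel 1.562 tilt [-0.009  0.   ] F(fix) [-0.6  0.4] 0.9 q [ 0.38  0.6  -0.55  1.97  0.47  0.71 -0.29]
tool cm [ 1.16  0.39 -0.09] rz -0.009
```

View pics/s1.png

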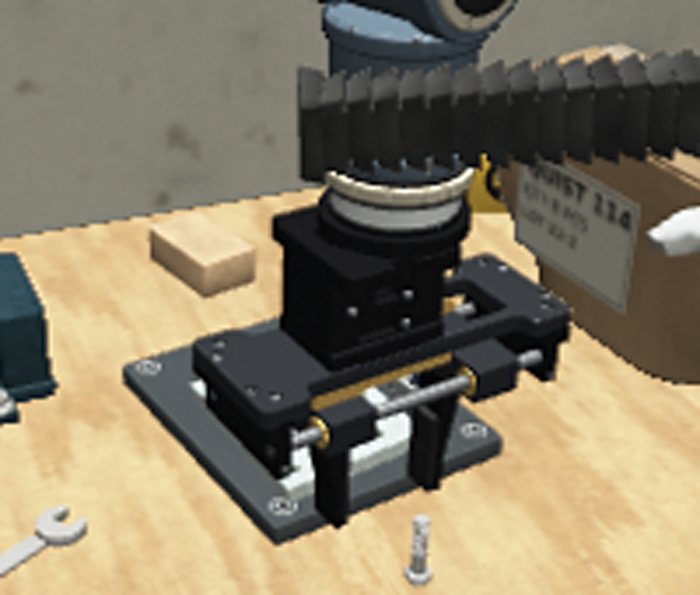

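The fingers stand over the right edge of the base at about (335,520) and (428,485). They are clear of the bolt at (420,540) and of the handlebar grip.

>>> move_arm:
  increments:
    - [0.4,0.5,0.4,-0.1,0,0,-0.01]
    - [0.4,0.9,0.4,-0.1,0,0,-0.01]
    - [0.4,1.3,0.4,-0.1,0,0,-0.01]
    - [0.4,1.6,0.4,-0.1,0,0,-0.01]
    - [0.4,1.9,0.4,-0.1,0,0,-0.01]

```text
time: 3.9
eef_pos: [556.0, -0.1, 24.9]
orientation: [2.007, 2.413, 0.002]
contact_force: [1.4, -2.8, 2.1]
grip_width: 52.2
grasp_force: 1.6
```

>>> move_arm:
  increments:
    - [0.4,0.3,0,0,0,0,0]
    - [0.4,0.6,0,0,0,0,0]
    - [0.4,0.9,0,0,0,0,0]
    - [0.4,1.1,0,0,0,0,0]
    - [0.4,1.3,0,0,0,0,0]

```text
time: 4.4
eef_pos: [551.9, 13.2, 23.5]
orientation: [-2.008, -2.416, 0.001]
contact_force: [0.5, -4.4, 2.8]
grip_width: 52.3
grasp_force: 2.1
```

```bash
python3 -c "
from h import *
to(-20,-69.5,19,np.pi/2)
c=cap('top');x,y,w,h=195,165,135,115
cv2.imwrite('pics/t2.png',cv2.resize(c['img'][y:y+h,x:x+w],None,fx=5.5,fy=5,interpolation=cv2.INTER_CUBIC)[:,:,::-1])"
```

```text
t 4.4 fix [-16.3 -76. ] z 23.5 yawrel 1.571 tilt [-0.001 -0.001] F(fix) [-0.3 -4.4] 2.8 q [ 0.32  0.59 -0.56  1.97  0.47  0.71 -0.34]
tool cm [ 0.65 -0.37  0.45] rz 0.001
```

>>> move_arm:
  increments:
    - [0.4,0.2,0,0.2,0,0,0]
    - [0.4,0.4,0,0.4,0,0,0]
    - [0.4,0.5,0,0.4,0,0,0]
    - [0.4,0.6,0,0.4,0,0,0]
    - [0.4,0.6,0,0.4,0,0,0]

```text
time: 4.95
eef_pos: [550.7, 20.2, 19.2]
orientation: [-2.006, -2.416, -0.001]
contact_force: [-0.1, -1.0, -1.2]
grip_width: 52.4
grasp_force: 0.5
```

```bash
python3 -c "
from h import *
to(-20,-69.5,19,np.pi/2)
c=cap('top');x,y,w,h=195,165,135,115
cv2.imwrite('pics/t3.png',cv2.resize(c['img'][y:y+h,x:x+w],None,fx=5.5,fy=5,interpolation=cv2.INTER_CUBIC)[:,:,::-1])"
```

```text
t 4.95 fix [-16.3 -68.8] z 19.2 yawrel 1.572 tilt [-0.001  0.001] F(fix) [-0.2 -1. ] -1.2 q [ 0.31  0.6  -0.55  1.97  0.48  0.7  -0.35]
tool cm [-0.06 -0.37  0.02] rz 0.001
```

View pics/t3.png

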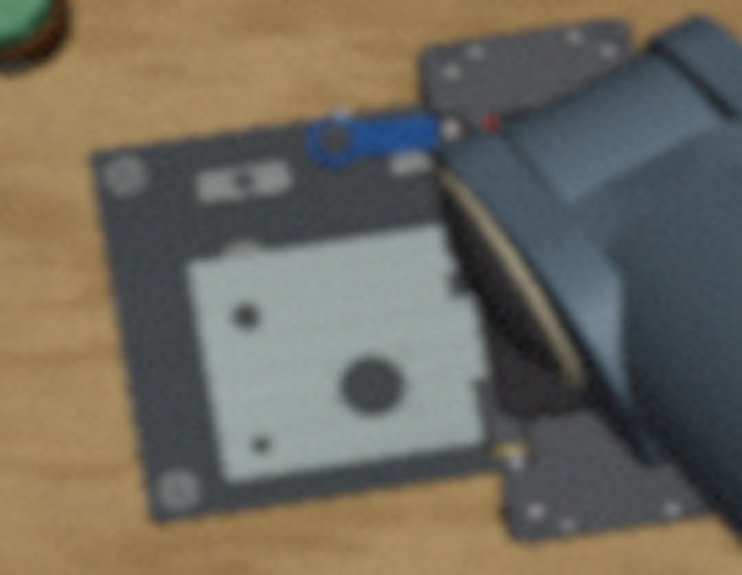

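```bash
cat >> h.py <<'E'
def fx(T,uv,z): return ((onz(T,crop2px(uv),z)[:,:2]-ORG)@RM).round(1).tolist()
E
python3 -c "
from h import *
c=cap('top')
print('FL NL FRm',fx(c,[(188,264),(228,481),(440,226)],[32,25,32]),'hole top',fx(c,[(246,317)],[29]),'pin',fx(c,[(242,250)],[22]),'pin0',fx(c,[(243,263)],[22]),'bighole',fx(c,[(373,386)],[27]))
to(-20,-80,19)"
```

```text
FL NL FRm [[20.7, 62.9], [-69.6, 62.3], [20.9, -33.5]] hole top [[-4.3, 44.8]] pin [[24.3, 42.0]] pin0 [[18.8, 42.5]] bighole [[-40.1, 2.3]]
t 5.05 fix [-16.3 -68.9] z 19.3 yawrel 1.572 tilt [-0.001  0.001] F(fix) [-0.1 -0.2] 0.7 q [ 0.31  0.6  -0.55  1.97  0.48  0.7  -0.35]
tool cm [-1.11 -0.37  0.02] rz None
```

>>> move_arm:
  increments:
    - [0.4,-1,0,0,0,0,0]
    - [0.4,-1.5,0,0,0,0,0]
    - [0.2,-1.5,0,-3,0,0,0.1]
    - [0,-1.5,0,-8,0,0,0.24]
    - [0,-1.5,-2,-8,0,0,0.38]

```text
time: 5.55
eef_pos: [540.8, 2.1, 105.5]
orientation: [2.429, 1.981, 0.02]
contact_force: [-0.1, -0.0, 0.4]
grip_width: 68.7
grasp_force: 0.0
```

```bash
python3 -c "
from h import *
to(-95,0,100,0)"
```

```text
t 5.55 fix [-29.3 -84.9] z 105.5 yawrel 1.185 tilt [0.014 0.003] F(fix) [-0.1 -0. ] 0.4 q [ 0.35  0.44 -0.54  1.96  0.3   0.81 -0.56]
tool cm [ 5.39 -9.29  0.45] rz 1.185
```

>>> move_arm:
  increments:
    - [0,1.1,-1.9,0,0,0,0.14]
    - [0,2.2,-3.8,0,0,0,0.28]
    - [0,3.3,-5.7,0,0,0,0.42]
    - [0,4.4,-7.6,0,0,0,0.56]
    - [0,5.4,-9.3,0,0,0,0.7]

```text
time: 6.05
eef_pos: [452.8, 72.3, 99.7]
orientation: [-2.967, -1.031, -0.001]
contact_force: [-0.6, 0.2, 0.1]
grip_width: 86.7
grasp_force: 0.0
```

```bash
python3 -c "
from h import *
to(-97,0,60,0)"
```

```text
t 6.05 fix [-103.     0.2] z 99.7 yawrel 0.485 tilt [0. 0.] F(fix) [-0.5  0.3] 0.1 q [ 0.11  0.31 -0.42  2.14  0.19  0.73 -1.34]
tool cm [0.52 0.3  3.97] rz 0.485
```

>>> move_arm:
  increments:
    - [0.15,0.2,0.1,1,0,0,0.13]
    - [0.15,0.3,0.2,3,0,0,0.26]
    - [0.15,0.5,0.3,5,0,0,0.39]
    - [0.15,0.5,0.3,7,0,0,0.485]
    - [0.15,0.5,0.3,8,0,0,0.485]

```text
time: 6.55
eef_pos: [458.7, 72.3, 18.3]
orientation: [3.127, 0.297, -0.003]
contact_force: [-0.7, 0.4, 0.3]
grip_width: 73.7
grasp_force: 0.0
```

```bash
python3 -c "
from h import *
to(-79,0,20,0)
c=cap('top');x,y,w,h=195,165,135,115
cv2.imwrite('pics/t4.png',cv2.resize(c['img'][y:y+h,x:x+w],None,fx=5.5,fy=5,interpolation=cv2.INTER_CUBIC)[:,:,::-1])"
```

```text
t 6.55 fix [-97.3  -0.9] z 18.3 yawrel 0.006 tilt [-0.002 -0.001] F(fix) [-0.7  0.5] 0.3 q [-0.04  0.45 -0.26  2.18  0.22  0.54 -1.84]
tool cm [ 1.83 -0.07 -0.17] rz 0.006
```

View pics/t4.png

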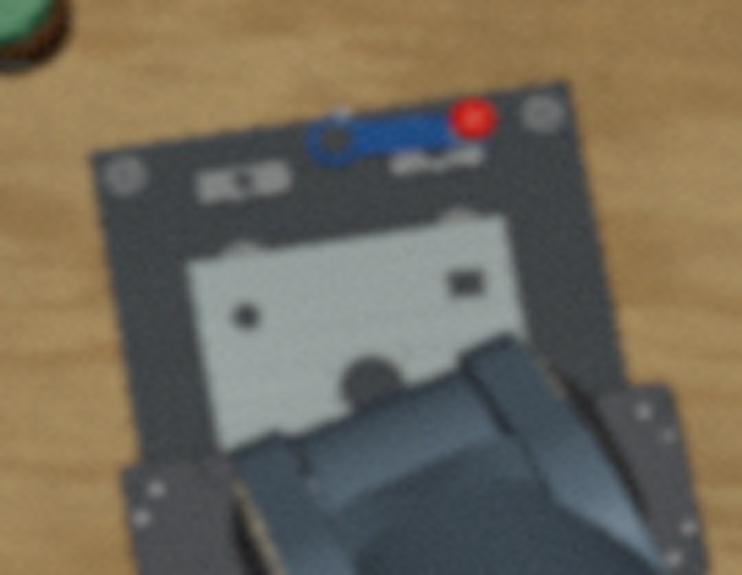

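Square now: far corners (188,264) and (503,217), holes at (246,317) and (466,284). The pins peek out at (242,250) and (458,213), so about 24 mm forward and roughly 2 mm to the right remain.

>>> move_arm:
  increments:
    - [0.15,0.5,-0.1,-0.1,0,0,0]
    - [0.15,1.1,-0.1,-0.1,0,0,0]
    - [0.15,1.6,-0.1,-0.1,0,0,0]
    - [0.15,1.9,-0.1,-0.1,0,0,0]
    - [0.15,2.1,-0.1,-0.1,0,0,0]

```text
time: 7.1
eef_pos: [478.7, 77.2, 20.6]
orientation: [3.127, 0.298, -0.004]
contact_force: [-4.0, -0.3, 2.8]
grip_width: 74.3
grasp_force: 2.3
```

>>> move_arm:
  increments:
    - [0.15,0.4,0.04,0,0,0,0]
    - [0.15,0.8,0.08,0,0,0,0]
    - [0.15,1.1,0.11,0,0,0,0]
    - [0.15,1.4,0.14,0,0,0,0]
    - [0.15,1.4,0.14,0,0,0,0]

```text
time: 7.6
eef_pos: [495.4, 79.2, 20.7]
orientation: [-3.127, -0.297, -0.004]
contact_force: [-0.8, -1.2, 0.4]
grip_width: 73.9
grasp_force: 0.0
```

```bash
python3 -c "
from h import *
to(-55,0,20,0)
c=cap('top');x,y,w,h=195,165,135,115
cv2.imwrite('pics/t5.png',cv2.resize(c['img'][y:y+h,x:x+w],None,fx=5.5,fy=5,interpolation=cv2.INTER_CUBIC)[:,:,::-1])"
```

```text
t 7.6 fix [-59.9  -0.7] z 20.7 yawrel 0.006 tilt [0.003 0.001] F(fix) [-1. -1.] 0.4 q [-0.04  0.49 -0.26  2.1   0.22  0.58 -1.83]
tool cm [ 0.49 -0.07  0.07] rz 0.006
```

View pics/t5.png

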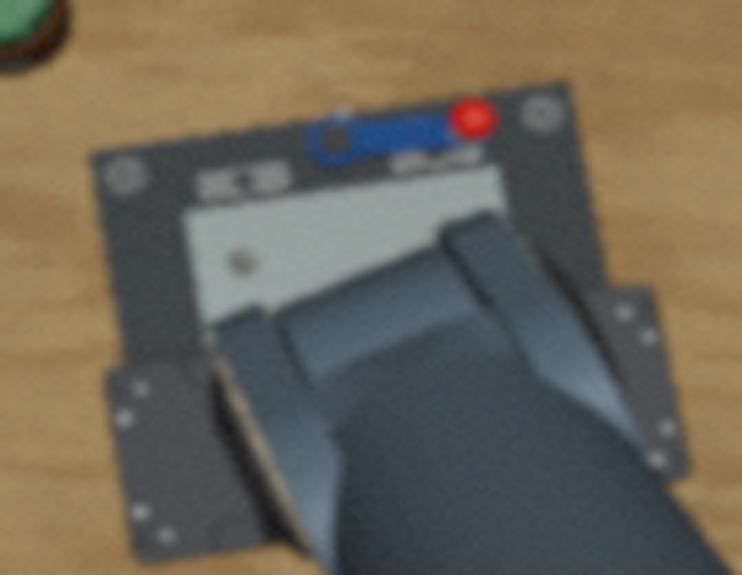

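The round hole at (242,262) now shows the pin inside it, so the left side looks dropped. I'll back off and check the slot side.

>>> move_arm:
  increments:
    - [0.15,-2,0,0,0,0,0]
    - [0.15,-3,0,-2,0,0,0]
    - [0.15,-4,0,-6,0,0,0]
    - [0.15,-4,0,-10,0,0,0]
    - [0.15,-4,0,-14,0,0,0]

```text
time: 8.15
eef_pos: [455.1, 71.5, 162.4]
orientation: [-3.127, -0.298, -0.004]
contact_force: [1.3, -0.2, 0.3]
grip_width: 74.1
grasp_force: 0.0
```

```bash
python3 -c "
from h import *
st()
A=[]
for n,(x,y,w,h) in (('top',(195,165,135,115)),('side',(175,175,130,100))):
    c=cap(n); A.append(cv2.resize(c['img'][y:y+h,x:x+w],(390,340),interpolation=cv2.INTER_CUBIC)[:,:,::-1] if 0 else cv2.resize(c['img'][y:y+h,x:x+w],(400,400*h//w),interpolation=cv2.INTER_CUBIC)[:300,:,::-1])
cv2.imwrite('pics/b6.png',np.hstack([cv2.copyMakeBorder(a,0,345-a.shape[0],0,0,0) for a in A]))"
```

```text
t 8.15 fix [-100.9   -1. ] z 162.4 yawrel 0.007 tilt [0.003 0.001] F(fix) [ 1.2 -0.4] 0.3 q [ 0.04  0.21 -0.33  2.08  0.09  0.87 -1.72]
```

View pics/b6.png

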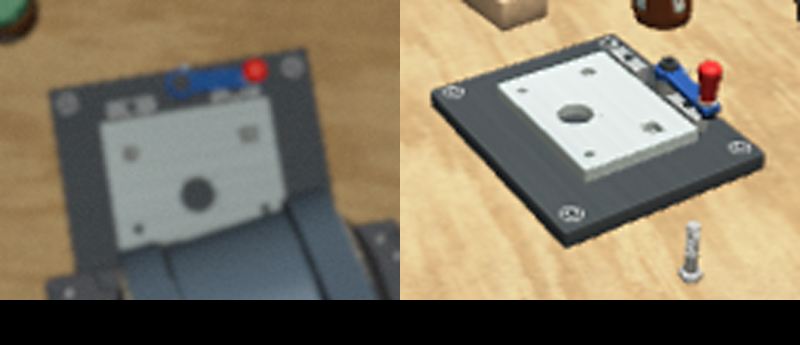

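Both holes show their pins: (130,153) and (248,133) in the top half, (588,72) and (652,128) in the side half. I'll check the flatness numerically.

Run:
```python
from h import *
S=cap("side"); x,y,w,h=175,170,130,110
im=cv2.resize(S["img"][y:y+h,x:x+w],None,fx=4,fy=4,interpolation=cv2.INTER_CUBIC)
hsv=cv2.cvtColor(im,cv2.COLOR_RGB2HSV); s,v=hsv[...,1].astype(int),hsv[...,2].astype(int)
def P(q): return (q+.5)/4-.5+[x,y]
P3=lambda p:np.r_[ORG+RM@np.array(p[:2]),p[2]]
# top face is brighter than the sides
pts=[(45,60),(45,-60),(-45,-60),(-45,60)]
for th in(195,205,215):
    m=cv2.morphologyEx(((v>th)&(s<45)).astype(np.uint8),cv2.MORPH_CLOSE,np.ones((9,9)))
    m=cv2.morphologyEx(m,cv2.MORPH_OPEN,np.ones((15,15)))
    try: print(th,m.sum(),P(quad(m)).round(1).tolist())
    except Exception as e: print(th,m.sum(),"fail")
for z in(25,32): print(z,proj(S,[P3((*p,z)) for p in pts]).round(1).tolist())
print("base pred",proj(S,[P3((*p,15)) for p in BASE]).round(1).tolist())
# rail tops and knob, for a reference offset
print("rail corners pred",proj(S,[P3(p) for p in((46,54,29),(46,-54,29),(46,-20,29))]).round(1).tolist())
# profiles of brightness down the front right edge: thickness / shadow
for p in((0,-60),(30,-60),(-30,-60),(-45,-40),(-45,40)):
    a=proj(S,[P3((*p,25)),P3((*p,15))]); u=int(round(a[0,0])); print(p,a.round(1).tolist(),S["img"][int(a[0,1])-5:int(a[1,1])+8,u].mean(1).round().astype(int).tolist())
T=cap("top"); print("top pred px",proj(T,[P3(p) for p in((20,42,22),(20,-42,22))]).round(1).tolist())
```

```text
195 20254 [[269.9, 216.9], [234.7, 229.7], [206.7, 201.7], [245.8, 191.0]]
205 19489 [[206.4, 201.4], [246.0, 192.8], [269.0, 217.1], [234.9, 229.9]]
215 17984 [[206.7, 201.5], [243.7, 193.7], [270.5, 217.0], [231.3, 226.1]]
25 [[240.6, 191.5], [271.7, 216.8], [235.3, 230.4], [206.3, 202.6]]
32 [[240.7, 188.9], [271.9, 214.0], [235.4, 227.6], [206.2, 199.9]]
base pred [[243.8, 185.1], [293.7, 224.3], [228.1, 250.6], [183.9, 203.9]]
rail corners pred [[242.5, 191.1], [270.5, 213.7], [261.1, 206.1]]
(0, -60) [[254.0, 223.4], [253.9, 227.4]] [228, 233, 233, 236, 239, 199, 146, 139, 142, 115, 91, 88, 88, 86, 90, 90, 89]
(30, -60) [[265.9, 219.0], [265.7, 222.9]] [231, 235, 233, 232, 234, 236, 163, 139, 142, 121, 91, 87, 88, 89, 89, 90, 90]
(-30, -60) [[241.7, 228.1], [241.6, 232.1]] [232, 232, 234, 235, 232, 155, 137, 141, 140, 96, 87, 91, 92, 92, 92, 91, 90]
(-45, -40) [[230.1, 225.4], [230.1, 229.4]] [232, 230, 229, 229, 237, 206, 132, 96, 95, 95, 92, 91, 90, 90, 88, 88, 90]
(-45, 40) [[210.7, 206.8], [210.9, 210.7]] [238, 240, 236, 235, 236, 242, 193, 120, 96, 96, 90, 88, 89, 89, 89, 87, 90]
top pred px [[238.9, 216.6], [278.5, 210.1]]
```

The plate is seated: the measured top corners match the flat z = 25 prediction to within about 2 px, and a raised right side would show about 3 px of offset. Next is the clamp.

>>> move_arm:
  increments:
    - [1,4,1.2,0,0,0,0]
    - [1,8,2.4,0,0,0,0]
    - [1,12,3.6,1,0,0,0]
    - [1,16,4.8,3,0,0,0]
    - [1,18.7,5.7,5,0,0,0]

```text
time: 8.85
eef_pos: [651.1, 50.1, 107.7]
orientation: [3.127, 0.297, -0.0]
contact_force: [-0.6, 0.1, -0.1]
grip_width: 41.9
grasp_force: 0.0
```

```bash
python3 -c "
from h import *
to(84,-56,48,0)"
```

```text
t 8.85 fix [ 87.9 -57.8] z 107.7 yawrel 0.006 tilt [-0. -0.] F(fix) [-0.5  0.2] -0.1 q [ 0.04  0.56 -0.26  1.69  0.17  0.92 -1.67]
tool cm [-0.39 -0.18  5.97] rz 0.006
```

>>> move_arm:
  increments:
    - [1,0,0,0,0,0,0]
    - [1,0,0,0,0,0,0]
    - [1,0,0,2,0,0,0]
    - [1,0,0,4,0,0,0]
    - [1,0,0,6,0,0,0]

```text
time: 9.35
eef_pos: [647.9, 51.3, 50.7]
orientation: [-3.127, -0.3, -0.001]
contact_force: [0.7, 0.1, 1.3]
grip_width: 3.9
grasp_force: 0.0
```

```bash
python3 -c "
from h import *
st()
for th in np.linspace(.1,1.571,9):
    print(round(th,2)); x,y=62-51*np.sin(th)+18*np.cos(th),-51*np.cos(th)-24*np.sin(th); print((x,y))
to(11,-24,50,0)"
```

```text
t 9.35 fix [ 85. -56.] z 50.7 yawrel 0.007 tilt [0.001 0.   ] F(fix) [ 0.7 -0.1] 1.3 q [ 0.03  0.62 -0.25  1.73  0.2   0.81 -1.69]
0.1
(np.float64(74.81857072601623), np.float64(-53.141214428703194))
0.28
(np.float64(64.99563188743949), np.float64(-55.680708421168234))
0.47
(np.float64(55.071695729715074), np.float64(-56.34293494884223))
0.65
(np.float64(45.381346402359284), np.float64(-55.105567134967025))
0.84
(np.float64(36.25129270686766), np.float64(-52.01032266605981))
1.02
(np.float64(27.989353154181188), np.float64(-47.161557285820926))
1.2
(np.float64(20.874077905713257), np.float64(-40.72274645551566))
1.39
(np.float64(15.145357492775863), np.float64(-32.91097380116843))
1.57
(np.float64(10.996334940144228), np.float64(-23.989612168818255))
t 9.35 fix [ 85. -56.] z 50.7 yawrel 0.007 tilt [0.001 0.   ] F(fix) [ 0.7 -0.1] 1.3 q [ 0.03  0.62 -0.25  1.73  0.2   0.81 -1.69]
tool cm [-7.38 -3.25  0.07] rz 0.007
```

>>> move_arm:
  increments:
    - [1,-1,-0.3,0,0,0,0]
    - [1,-1.7,-0.1,0,0,0,0]
    - [1,-2.4,0,0,0,0,0]
    - [1,-3.2,0,0,0,0,0]
    - [1,-4,-0.1,0,0,0,0]

```text
time: 9.85
eef_pos: [609.5, 43.3, 51.8]
orientation: [3.127, 0.297, 0.003]
contact_force: [0.8, -0.9, 0.1]
grip_width: 0.7
grasp_force: 0.5
```

>>> move_arm:
  increments:
    - [1,-0.5,-0.15,0,0,0,0]
    - [1,-0.9,-0.3,0,0,0,0]
    - [1,-1.3,-0.55,0,0,0,0]
    - [1,-1.75,-0.8,0,0,0,0]
    - [1,-2.1,-1.1,0,0,0,0]

```text
time: 10.35
eef_pos: [586.2, 51.0, 50.4]
orientation: [3.127, 0.298, -0.001]
contact_force: [0.6, -0.9, -0.5]
grip_width: 0.8
grasp_force: 0.4
```

```bash
cat > k.py <<'E'
from h import *
to(11,-24,50,0)
for n in("top","side"):
    c=cap(n); hsv=cv2.cvtColor(c["img"],cv2.COLOR_RGB2HSV).astype(int); m=(hsv[...,1]>150)&((hsv[...,0]<8)|(hsv[...,0]>172))&(hsv[...,2]>90)
    m[:150]=0; m[:,:175]=0; m[:,330:]=0; ys,xs=np.nonzero(m)
    if len(xs): p=((onz(c,[xs.mean(),ys.mean()],60)[:,:2]-ORG)@RM)[0]; print(n,len(xs),p.round(1),"th",np.arctan2(62-p[0],-p[1]).round(2))
E
python3 k.py
```

```text
t 10.35 fix [ 24.3 -45.1] z 50.4 yawrel 0.006 tilt [-0. -0.] F(fix) [ 0.4 -1. ] -0.5 q [ 0.03  0.54 -0.26  1.88  0.2   0.74 -1.71]
tool cm [-1.32 -2.11  0.04] rz 0.006
side 41 [ 12.5 -30.5] th 1.02
```

>>> move_arm:
  increments:
    - [1,-0.4,-0.5,0,0,0,0]
    - [1,-0.8,-1.0,0,0,0,0]
    - [1,-1.1,-1.5,0,0,0,0]
    - [1,-1.3,-2.0,0,0,0,0]
    - [1,-1.3,-2.3,0,0,0,0]

```text
time: 10.95
eef_pos: [568.7, 71.6, 50.5]
orientation: [3.127, 0.299, -0.002]
contact_force: [-0.6, -1.7, 0.7]
grip_width: 0.6
grasp_force: 0.6
```

```bash
python3 k.py
```

```text
t 10.95 fix [ 10.8 -21.6] z 50.5 yawrel 0.007 tilt [-0.001 -0.   ] F(fix) [-0.9 -1.5] 0.7 q [-0.    0.53 -0.26  1.92  0.2   0.72 -1.75]
tool cm [0.02 0.24 0.05] rz 0.007
side 4 [9.5 5.6] th 1.68
```

>>> move_arm:
  increments:
    - [1,0,-0.15,0,0,0,0]
    - [1,0,-0.3,0,0,0,0]
    - [1,0,-0.4,0,0,0,0]
    - [1,0,-0.4,0,0,0,0]

```text
time: 11.45
eef_pos: [568.7, 75.0, 50.4]
orientation: [3.127, 0.298, -0.001]
contact_force: [0.2, -0.8, -0.1]
grip_width: 0.7
grasp_force: 0.4
```

>>> move_arm:
  increments:
    - [1,0,-0.1,0,0,0,0]
    - [1,0,-0.2,0,0,0,0]
    - [1,0,-0.2,0,0,0,0]

```text
time: 11.75
eef_pos: [568.5, 75.6, 50.5]
orientation: [3.126, 0.296, -0.0]
contact_force: [-0.9, -4.0, 0.2]
grip_width: 0.5
grasp_force: 2.2
```

```bash
python3 k.py
```

```text
t 11.75 fix [ 11.4 -17.6] z 50.5 yawrel 0.006 tilt [-0.    -0.002] F(fix) [-1.6 -3.7] 0.2 q [-0.01  0.53 -0.26  1.92  0.2   0.72 -1.76]
tool cm [-0.04  0.64  0.05] rz 0.006
side 8 [7.6 3.1] th 1.63
```

>>> move_arm:
  increments:
    - [1,0,-0.15,0,0,0,0]
    - [1,0,-0.3,0,0,0,0]
    - [1,0,-0.3,0,0,0,0]
    - [1,0,-0.3,0,0,0,0]

```text
time: 12.25
eef_pos: [568.4, 76.0, 50.5]
orientation: [3.123, 0.293, -0.0]
contact_force: [0.0, -9.6, 0.6]
grip_width: 0.3
grasp_force: 4.9
```

It's firmly on the stop: 9.6 N with no further travel. Retreating.

>>> move_arm:
  increments:
    - [1,0,1,0,0,0,0]
    - [1,0,2.5,0,0,0,0]
    - [1,0,4,-3,0,0,0]
    - [1,0,4,-7,0,0,0]
    - [1,0,4,-12,0,0,0]

```text
time: 12.75
eef_pos: [574.5, 40.1, 170.5]
orientation: [-3.126, -0.296, 0.005]
contact_force: [1.1, -0.6, -0.3]
grip_width: 0.5
grasp_force: 0.0
```

>>> move_arm:
  increments:
    - [1,-4,0,0,0,0,0]
    - [1,-8,0,0,0,0,0]
    - [1,-12,0,-2,0,0,0]
    - [1,-13,0,-4,0,0,0]
    - [1,-13,0,-4,0,0,0]

```text
time: 13.25
eef_pos: [448.3, 16.2, 213.1]
orientation: [3.127, 0.297, 0.01]
contact_force: [0.5, 0.7, 0.6]
grip_width: 0.2
grasp_force: 0.0
```

```bash
python3 k.py; python3 -c "
from h import *
A=[]
for n,(x,y,w,h) in (('top',(195,165,135,115)),('side',(175,175,130,100))):
    c=cap(n); A.append(cv2.resize(c['img'][y:y+h,x:x+w],(400,400*h//w),interpolation=cv2.INTER_CUBIC)[:300,:,::-1])
cv2.imwrite('pics/b7.png',np.hstack([cv2.copyMakeBorder(a,0,345-a.shape[0],0,0,0) for a in A]))"
```

```text
t 13.25 fix [-117.7  -54.1] z 213.1 yawrel 0.006 tilt [0.006 0.   ] F(fix) [0.6 0.6] 0.6 q [ 0.17  0.12 -0.32  2.04  0.05  0.98 -1.56]
tool cm [12.79 -2.95 16.39] rz 0.006
top 37 [11.2  0.1] th 1.57
side 63 [ 8.2 -4.4] th 1.49
```

View pics/b7.png

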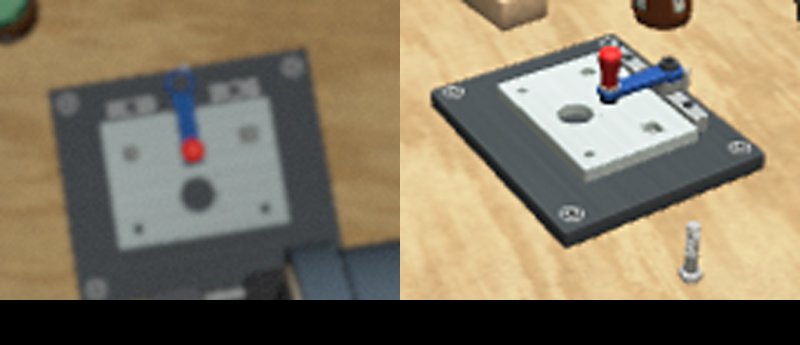

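The clamp points straight over the plate, with the knob at (192,151) in the top half, measured angle 1.57. The pins show in both holes, and the bolt, block and bottle look undisturbed.

```bash
python3 -c "
from h import *
print(manip.hand_in())"
```

```text
the job is handed in; nothing more can be done
None
```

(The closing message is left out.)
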